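Close the loaded block heater and hold the surface probe on its check spot

ROBOT

A 7-joint arm with a two-finger parallel gripper is mounted at the origin on the work surface. World frame = base frame: x ahead of the robot, y to its left, z up, the work surface at z = 0. Lengths are in m, angles in rad, forces in N, time in s.
With the tool pointing down it reaches from about 0.4 to 0.85 m from the base axis. Payload 4.5 kg.
Tool frame: the origin (TCP) lies at the very end of the fingers, on their centre line; the grasp point (between the pads) lies 19 mm behind it; z points along the fingers, y is the line along which they close (so a half turn about z gives the same grasp; the last joint's range is limited). The gripper opens to 88 mm and grips with 3 to 60 N. Pads are 18 mm wide; open, the fingers measure 123 mm over their backs; the gripper's body (75 mm by 187 mm) begins 45 mm behind the grasp point.
Start: joints at [1.26, 0.689, -0.195, 1.565, 0.157, 0.902, -0.215], TCP at [0.211, -0.588, 0.239] pointing down, gripper open.
Joint ranges: [-3.01, 3.01], [-0.46, 2.08], [-1.47, 1.51], [0.13, 2.56], [-1, 4.14], [0.04, 2.09], [-2.66, 2.66]. Speed limits (rad/s): [2.57, 2.57, 3.14, 3.14, 3.14, 3.14, 3.14].

INTERFACE

Orientations are given as a unit quaternion [x, y, z, w].
In Python, from plant import r gives the robot as it stands. The module is installed in compiled form; this text tells all that it offers.
- The arm moves only by the tool step_arm, never from a script. Its argument "increments" is a list of rows, each a list of 2 entries, a list of its own where there are three numbers: the shift along the world's x, y, z in cm, then the turn, a rotation vector about the world's x, y, z in degrees. A call has exactly 10 rows; each row shifts and turns the commanded pose from where the row before left it; what a row does not reach is not made up. A row lasts 1/10 s, in which the tool goes at most 50 mm and 8.59 degrees, less where a joint would pass 70% of its speed; a pose out of reach is approached as far as the arm can. A call is refused whole if a number of a shift passes 5 or a number of a turn 8.59, either way. A call with a gripper value outside its range is refused whole. "fingers" is the opening, from 0 (shut) to 1 (fully open), set as the call begins (left out, the last holds). The fingers move at their own pace and stop on an object; "grip_force" is the grip in N (left out, the last holds). Time passes only in rows, so rows that do not move let the fingers close, or fill a call up. It gives the time, the measured TCP pose, the force, the opening and the grip force at its end, in the units of the state.
- r.get_state(): the state, without advancing time (a new reading comes with each control period).
- r.snapshot(name): name is "scene" or "top" or "wrist"; returns (picture, depth): 400x640x3 uint8, red, green, blue; 400x640 float32, m along the optical axis (not along the pixel's ray), 0 where there is no reading.
- r.calibration(name): a dict with "fov_y" (degrees; the focal length in pixels is half the picture's height over the tangent of half this angle, whatever the lens; pixels are square), "cx", "cy" (the principal point, pixels), "R" (3x3) and "t" (3): a world point X has camera coordinates R X + t. Camera axes: x right, y down, z forward; pixel columns grow to the right and rows downward; lengths in m; the calibration is good to about 2 mm. A picture is of the moment at which its call begins: read the wrist's pose just before it. calibration takes no time and is no camera call; for the wrist camera it gives the pose at the moment of the call.
- r.finish_job(): hands the job in; it is judged then, once.
The state is a dict: "clock": time; "q": joint angles; "qd": joint speeds; "joint_torque": joint torques, N m; "tool_pos": TCP position; "eef_rot": TCP orientation; "contact_force": force on the tool from outside, world axes, zero at the start; "moment": the same for the moment, N m; "opening": opening from 0.0 (shut) to 1.0 (fully open); "finger_force": force on a finger pad.
Only numpy, scipy, OpenCV 4.12 (cv2) and the standard library are available. Lean on these libraries where they do the work, as an engineer would, in place of code of your own. Each camera call takes 0.05 s, during which the arm holds its last target. There are 200 camera calls.

TASK

The block heater is loaded: shut its lid fully, then take the yellow surface-temperature probe out of its blue stand and take a reading on the orange spot on the lid. Hold the probe upright with its copper tip on the orange spot, pressing lightly so that the sprung tip is pushed in about half way, not bottomed out, and finish like that: still gripping the probe and keeping it there, without letting go. Never ram the heater with the probe, and leave the bottle, the flask and the dishes where they stand.

Things in the scene. Friction and masses are not known exactly. Their poses are not given: they have to be found in the camera images.
- heater: White block heater fixed to the bench, an open-topped box 180 (x) x 200 (y) x 90 mm high with coloured tube caps inside, all below the rim. Origin: centre of its underside, on the bench; z up; its front with the dark display faces its own -x (towards the robot, give or take its yaw); the lid is hinged along its rear (+x) rim.
- lid (a joint): Angle of the grey lid about its hinge (rad): 0 = fully shut, about 0.7 to 1.1 at the start, 1.3 at most. Friction holds the lid at any angle; it takes about 1 to 5 N at the free edge to push it down and stays shut without a latch.
- lid_hinge (a point): On the hinge axis, midway along it, at the lid's lower face; in the heater's axes (90, 0, 90.5) mm. Turns with the lid: y along the hinge, -x from hinge to free edge, z the lid's outward normal. The grey lid is a bare flat slab 180 (hinge to free edge) x 200 x 14 mm, outer face at z = +14 mm here; shut, that face is level, 104.5 mm above the bench.
- lid_edge (a point): Middle of the lid's free edge, on its outer face: at (-180, 0, 14) mm in the axes of lid_hinge, same axes. A black pull tab here, 70 mm wide and 8 mm thick, stands out 12 mm past the edge.
- spot (a point): Centre of the orange spot (20 mm across, with a thin white rim) on the lid's outer face: at (-75, 45, 14) mm in the axes of lid_hinge, same axes. A blue spot of the same size, at (-75, -45, 14) mm, is the wrong one.
- stand: Blue probe stand fixed to the bench, 70 x 70 mm, 80 mm high: a top plate with a round 20 mm hole in its middle, on two side walls. Origin: centre of its underside; z up.
- probe: Yellow probe, about 0.12 kg, loose, upright in the stand, its shoulder on the stand's top. Origin: centre of the handle's underside (the shoulder), 80 mm above the bench; z up the handle, away from the tip. Handle: flat-sided bar 28 (x) x 24 (y) x 85 mm, black cap 4 mm more. Below: steel shank 14 mm across, 40 mm long, then copper sprung tip 12 mm across, 20 mm long. Lift 62 mm to clear the stand.
- probe_tip (a point): End of the copper tip, on the probe's axis, with the probe's axes: at z = -60 mm from the probe's origin when the spring is free, moving up into the shank as it is pressed.
- plunger (a joint): How far the sprung tip is pushed in (m): 0 free, 0.012 bottomed out. Spring: 1.2 N just to start it, 3.0 N half way (0.006), 4.8 N at 0.012.
- bottle: Amber reagent bottle with an orange cap, 68 mm across, 145 mm high, loose; leave alone. Origin: centre of its underside.
- flask: Green glass conical flask, 82 mm across at the foot, 124 mm high, loose; leave alone. Origin: centre of its underside.
- dishes: Stack of culture dishes, 90 mm across, 45 mm high, loose; leave alone. Origin: centre of its underside.
There are look-alikes about, which are no part of the job. There is more than one size of the probe; the job needs the smallest.

How it is judged:
By the outcome, as a careful person would: the job done as asked, in the order asked, and still so for the second after the job is handed in, while the arm keeps its last pose, push and grip.
It also fails if it takes over 58 s, if anything falls off the work surface, if the arm or the gripper's body presses on something with over 40 N, if the wrist force passes 120 N, or if a joint passes its speed limit or range.

## Working session

There is one attempt and no reset: what is moved stays moved. The work goes in short steps, Python scripts to look and compute and a tool call to move; the robot and the scene stay as the last step left them, time stands still between calls to the robot, and variables do not carry over. Pictures are saved under pics/ and viewed, at most 10 in all, crops included, and the job is handed in when it is done.

Besides the shell and the picture viewer there is one more tool, called as name(argument=value, ...), one argument or row to a line, values as JSON. step_arm: Moves the arm, as the interface text tells. Its arguments: {"type":"object","properties":{"increments":{"type":"array","items":{"type":"array"}},"fingers":{"type":"number"},"grip_force":{"type":"number"}},"required":["increments"]}

```bash
mkdir -p pics; cat > h.py <<'E'
import numpy as np, cv2
from plant import r
def cam(n):
    c=r.calibration(n); f=200/np.tan(np.radians(c["fov_y"])/2); return f,c["cx"],c["cy"],np.array(c["R"]),np.array(c["t"])
def shot(n,png=None):
    c=cam(n); p,d=r.snapshot(n)
    if png: cv2.imwrite("pics/"+png,p[:,:,::-1])
    return c,p,d
def cloud(c,d):
    f,cx,cy,R,t=c; v,u=np.mgrid[0:400,0:640]
    P=np.stack([(u-cx)/f*d,(v-cy)/f*d,d],-1)
    return (P-t)@R
def ray(c,u,v,z):
    f,cx,cy,R,t=c; o=-R.T@t; w=R.T@np.array([(u-cx)/f,(v-cy)/f,1]); return o+w*(z-o[2])/w[2]
E
python3 - <<'E'
from h import *
a=shot("scene","s1.png"); b=shot("top","t1.png")
np.savez("a.npz",p=a[1],d=a[2]); np.savez("b.npz",p=b[1],d=b[2])
for c in(a,b): print(c[0][0],-c[0][3].T@c[0][4])
print(r.get_state())
E
```

```text
433.00480339455663 [1.1257472  0.25671543 1.00360324]
361.2024338501625 [0.35922623 0.07151807 1.02181378]
{'clock': 0.1, 'q': array([ 1.25978592,  0.68989876, -0.19452871,  1.5662501 ,  0.15731529,
        0.90247713, -0.21507841]), 'qd': array([ 0.00015299, -0.00351769, -0.00015869, -0.00231355, -0.00156221,
        0.00028846,  0.00092737]), 'joint_torque': array([-2.63219983e-03, -5.28495204e+01, -1.27194431e+00, -1.53834754e+01,
       -5.27228834e-02,  1.98090740e-03,  6.09800713e-05]), 'tool_pos': array([ 0.21103045, -0.58769252,  0.23798861]), 'eef_rot': array([ 9.85164777e-01,  1.71609119e-01, -2.01227281e-04, -7.95127078e-04]), 'contact_force': array([ 0.31820956, -0.2814455 , -0.33884142]), 'moment': array([ 0.00319706, -0.02754772, -0.02618393]), 'finger_force': 0.0, 'opening': 1.0016088256839333}
```

View pics/s1.png

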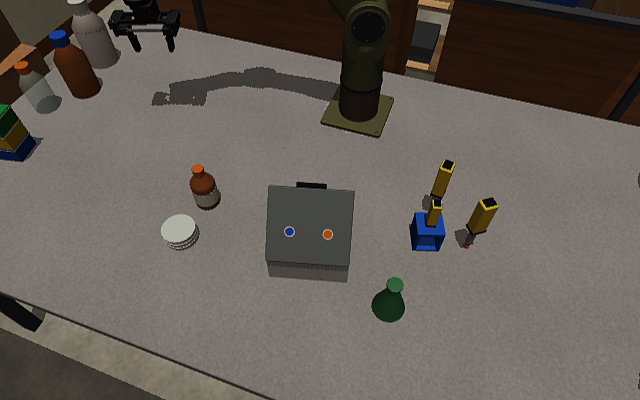

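View pics/t1.png

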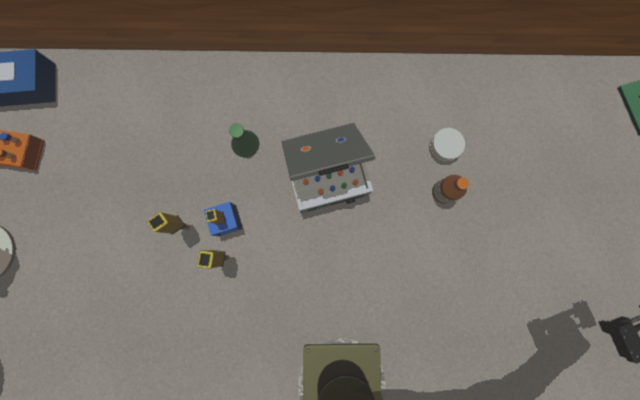

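The scene view shows the lid standing open, with the orange spot at (327,234) and blue at (289,231). The probe in the blue stand is at about (432,215), with two larger look-alikes at (443,180) and (483,215). The top view shows the stand at (222,219), the heater at (330,170), the flask at (243,140), the bottle at (454,187) and the dishes at (449,144).

```bash
python3 - <<'E'
from h import *
for n,fn in(("scene","a.npz"),("top","b.npz")):
    z=np.load(fn);p,d=z["p"],z["d"];c=cam(n);X=cloud(c,d)
    hsv=cv2.cvtColor(p,cv2.COLOR_RGB2HSV);H,S,V=[hsv[...,i].astype(int) for i in range(3)]
    ws=(X[...,0]>.2)&(X[...,0]<.95)&(abs(X[...,1])<.6)&(d>0)&(X[...,2]>.012)
    def rep(name,m,amin=15):
        k,l,st,ce=cv2.connectedComponentsWithStats((m&ws).astype(np.uint8))
        for i in range(1,k):
            if st[i,4]>=amin:
                q=X[l==i]; print(n,name,st[i,4],ce[i].round(1),"med",np.median(q,0).round(3),"lo",np.percentile(q,3,0).round(3),"hi",np.percentile(q,97,0).round(3))
    rep("orange",(H>4)&(H<14)&(S>170)&(V>140))
    rep("yellow",(H>19)&(H<32)&(S>130)&(V>60))
    bl=(H>105)&(H<125)&(S>130)
    rep("blue",bl,25)
    rep("green",(H>45)&(H<90)&(S>90),40)
    # stand top by plane
    m=bl&ws&(abs(X[...,2]-.08)<.006)
    if m.sum()>20:
        q=X[m][:,:2]; print("standtop",m.sum(),cv2.minAreaRect(q.astype(np.float32)))
    # lid plane from grey pixels
    g=(S<40)&(V<110)&ws&(X[...,2]>.11)&(X[...,0]>.4)&(X[...,0]<.8)&(abs(X[...,1]-.07)<.2)
    k,l,st,ce=cv2.connectedComponentsWithStats(g.astype(np.uint8)); i=1+st[1:,4].argmax(); q=X[l==i]
    m0=q.mean(0); 
    for _ in range(3):
        u,s,vt=np.linalg.svd(q-q.mean(0),full_matrices=False); nn=vt[2]*np.sign(vt[2][2]); e=(q-q.mean(0))@nn; q=q[abs(e)<.004]
    print("lid n",nn.round(4),"tilt",np.arccos(nn[2]).round(3),"yaw",np.arctan2(nn[1],nn[0]).round(3),len(q),"cent",q.mean(0).round(3))
    cv=cv2.convexHull(np.array(np.nonzero(l==i)).T[:,::-1].astype(np.int32)); ap=cv2.approxPolyDP(cv,6,True)[:,0]
    for a in ap:
        f,cx,cy,R,t=c;o=-R.T@t;w=R.T@np.array([(a[0]-cx)/f,(a[1]-cy)/f,1]);s=((q.mean(0)-o)@nn)/(w@nn);print("corner",a,(o+w*s).round(3))
    np.set_printoptions(suppress=True)
    x,y=(330,195)if n=="top" else (310,270)
E
```

```text
scene orange 73 [196.9 168.2] med [ 0.519 -0.298  0.144] lo [ 0.507 -0.31   0.141] hi [ 0.532 -0.286  0.147]
scene orange 50 [327.3 233.9] med [0.603 0.095 0.154] lo [0.598 0.087 0.148] hi [0.609 0.102 0.161]
scene yellow 369 [441.9 179.9] med [0.353 0.316 0.159] lo [0.328 0.302 0.102] hi [0.357 0.33  0.196]
scene yellow 193 [434.  214.3] med [0.45  0.319 0.137] lo [0.432 0.307 0.095] hi [0.454 0.329 0.166]
scene yellow 348 [485.  217.1] med [0.433 0.433 0.16 ] lo [0.421 0.413 0.101] hi [0.443 0.449 0.197]
scene blue 752 [426.5 229.6] med [0.454 0.307 0.078] lo [0.412 0.277 0.017] hi [0.48  0.357 0.082]
scene blue 48 [288.8 231.1] med [0.626 0.007 0.154] lo [ 0.621 -0.002  0.148] hi [0.632 0.014 0.16 ]
scene green 954 [389.6 300.7] med [0.675 0.273 0.057] lo [0.648 0.241 0.014] hi [0.695 0.305 0.125]
standtop 479 ((0.43772464990615845, 0.3173779249191284), (0.07284484058618546, 0.07096827030181885), 17.415739059448242)
lid n [0.6819 0.1811 0.7087] tilt 0.783 yaw 0.26 5714 cent [0.597 0.047 0.171]
corner [354 192] [0.519 0.128 0.226]
corner [348 261] [0.631 0.156 0.11 ]
corner [265 253] [ 0.679 -0.035  0.113]
corner [270 185] [ 0.567 -0.06   0.228]
top yellow 36 [214.  216.8] med [0.433 0.308 0.163] lo [0.426 0.304 0.154] hi [0.449 0.32  0.166]
top yellow 86 [161.5 222.3] med [0.419 0.418 0.193] lo [0.403 0.407 0.189] hi [0.44  0.432 0.197]
top yellow 89 [207.8 259. ] med [0.338 0.307 0.194] lo [0.32  0.301 0.189] hi [0.355 0.329 0.197]
top blue 398 [223.8 219.5] med [0.431 0.302 0.079] lo [0.403 0.28  0.075] hi [0.473 0.342 0.082]
standtop 404 ((0.48894423246383667, 0.1563664674758911), (0.06767436861991882, 0.4029746651649475), 17.503917694091797)
lid n [0.6789 0.1816 0.7114] tilt 0.779 yaw 0.261 2943 cent [0.592 0.045 0.178]
corner [374 159] [ 0.557 -0.061  0.239]
corner [291 180] [0.509 0.123 0.237]
corner [282 142] [0.634 0.156 0.11 ]
corner [354 124] [ 0.684 -0.032  0.111]
```

step_arm(
  increments=[
    [[1.7,3.1,0.3],[0,0,0]],
    [[1.7,3.1,0.3],[0,0,0]],
    [[1.7,3.1,0.3],[0,0,0]],
    [[1.7,3.1,0.3],[0,0,0]],
    [[1.7,3.1,0.3],[0,0,0]],
    [[1.7,3.1,0.3],[0,0,0]],
    [[1.7,3.1,0.3],[0,0,0]],
    [[1.7,3.1,0.3],[0,0,0]],
    [[1.7,3.1,0.3],[0,0,0]],
    [[1.7,3.1,0.3],[0,0,0]],
  ],
  fingers=0,
  grip_force=20,
)

```text
clock: 1.1
tool_pos: [0.3816, -0.2768, 0.2687]
eef_rot: [0.985, 0.172, -0.0, -0.0]
contact_force: [0.1, -0.6, -0.2]
opening: 0.116
finger_force: 0.0
```

step_arm(
  increments=[
    [[1.7,3.1,0.1],[0,0,0]],
    [[1.7,3.1,0.1],[0,0,0]],
    [[1.7,3.1,0.1],[0,0,0]],
    [[1.7,3.1,0.1],[0,0,0]],
    [[1.7,3.1,0.1],[0,0,0]],
    [[1.7,3.1,0],[0,0,0]],
    [[1.7,3.1,0],[0,0,0]],
    [[1.7,3.1,0],[0,0,0]],
    [[1.7,3.1,0],[0,0,0]],
    [[1.7,3.1,0],[0,0,0]],
  ],
)

```text
clock: 2.1
tool_pos: [0.5515, 0.0331, 0.2734]
eef_rot: [0.985, 0.172, -0.0, 0.0]
contact_force: [0.6, -0.8, -1.2]
opening: 0.002
finger_force: 0.0
```

step_arm(
  increments=[
    [[0,0,-1.2],[0,0,0]],
    [[0,0,-1.2],[0,0,0]],
    [[0,0,-1.2],[0,0,0]],
    [[0,0,-1.2],[0,0,0]],
    [[-0.2,0,-1.2],[0,0,0]],
    [[-0.2,0,-1.2],[0,0,0]],
    [[-0.2,0,-1.2],[0,0,0]],
    [[-0.2,0,-1.2],[0,0,0]],
    [[-0.2,0,-1.2],[0,0,0]],
    [[-0.2,0,-1.2],[0,0,0]],
  ],
)

```text
clock: 3.1
tool_pos: [0.5386, 0.0302, 0.1529]
eef_rot: [0.985, 0.171, -0.0, 0.0]
contact_force: [-0.6, -0.3, 1.4]
opening: 0.004
finger_force: 0.9
```

step_arm(
  increments=[
    [[-0.3,0,-0.6],[0,0,0]],
    [[-0.3,0,-0.6],[0,0,0]],
    [[-0.3,0,-0.6],[0,0,0]],
    [[-0.3,0,-0.6],[0,0,0]],
    [[-0.3,0,-0.6],[0,0,0]],
    [[-0.3,0,-0.6],[0,0,0]],
    [[0,0,-0.4],[0,0,0]],
    [[0,0,-0.2],[0,0,0]],
    [[0,0,-0.1],[0,0,0]],
    [[0,0,0],[0,0,0]],
  ],
)

```text
clock: 4.1
tool_pos: [0.5212, 0.0318, 0.1106]
eef_rot: [0.985, 0.172, -0.0, -0.0]
contact_force: [0.3, 0.1, 0.1]
opening: 0.006
finger_force: 0.0
```

step_arm(
  increments=[
    [[0,0,-0.2],[0,0,0]],
    [[0,0,-0.2],[0,0,0]],
    [[0,0,-0.1],[0,0,0]],
    [[0,0,-0.1],[0,0,0]],
    [[0,0,-0.1],[0,0,0]],
    [[0,0,-0.1],[0,0,0]],
    [[0,0,0],[0,0,0]],
    [[0,0,0],[0,0,0]],
    [[0,0,0],[0,0,0]],
    [[0,0,0],[0,0,0]],
  ],
)

```text
clock: 5.1
tool_pos: [0.5211, 0.0317, 0.1048]
eef_rot: [0.985, 0.172, 0.0, 0.0]
contact_force: [-5.9, -0.2, 21.7]
opening: 0.006
finger_force: 11.2
```

step_arm(
  increments=[
    [[0,0,1],[0,0,0]],
    [[0,0,2],[0,0,0]],
    [[0,0,3],[0,0,0]],
    [[0,0,3],[0,0,0]],
    [[-0.5,2,3],[0,0,0]],
    [[-0.8,3,3],[0,0,0]],
    [[-0.8,3,1.5],[0,0,0]],
    [[-0.8,3,0],[0,0,0]],
    [[-0.8,3,0],[0,0,0]],
    [[-0.8,3,0],[0,0,0]],
  ],
  fingers=1,
)

```text
clock: 6.1
tool_pos: [0.4762, 0.203, 0.2681]
eef_rot: [0.985, 0.171, 0.001, -0.0]
contact_force: [0.2, 1.0, 0.4]
opening: 0.888
finger_force: 0.0
```

step_arm(
  increments=[
    [[-0.8,2.5,0],[0,0,0]],
    [[-0.8,2.5,0],[0,0,0]],
    [[-0.8,2.5,0],[0,0,0]],
    [[-0.8,2.5,0],[0,0,0]],
    [[-0.6,1.5,0],[0,0,0]],
    [[0,0,0],[0,0,0]],
    [[0,0,0],[0,0,0]],
    [[0,0,0],[0,0,0]],
    [[0,0,0],[0,0,0]],
    [[0,0,0],[0,0,0]],
  ],
)

```text
clock: 7.1
tool_pos: [0.4388, 0.3157, 0.2678]
eef_rot: [0.985, 0.171, 0.0, 0.0]
contact_force: [0.4, -1.2, -0.5]
opening: 1.0
finger_force: 0.0
```

```bash
python3 - <<'E'
from h import *
a=shot("wrist","w1.png"); c,p,d=a; np.savez("w.npz",p=p,d=d)
print(r.get_state()["tool_pos"],-c[3].T@c[4],c[3].T[:,2])
X=cloud(c,d); hsv=cv2.cvtColor(p,cv2.COLOR_RGB2HSV);H,S,V=[hsv[...,i].astype(int) for i in range(3)]
near=np.hypot(X[...,0]-.438,X[...,1]-.317)<.045
for lo,hi in((.155,.175),):
    m=near&(X[...,2]>lo)&(X[...,2]<hi)&(d>0)
    print(m.sum(),cv2.minAreaRect(X[m][:,:2].astype(np.float32)), np.percentile(X[m],[3,50,97],axis=0).round(4).tolist())
m=near&(abs(X[...,2]-.08)<.004)&(H>105)&(H<125)
if m.sum()>50: print("stand",m.sum(),cv2.minAreaRect(X[m][:,:2].astype(np.float32)))
# lid check
b=shot("scene","s2.png");X=cloud(b[0],b[2]);hs=cv2.cvtColor(b[1],cv2.COLOR_RGB2HSV).astype(int)
m=(hs[...,0]>4)&(hs[...,0]<14)&(hs[...,1]>170)&(hs[...,2]>140)&(abs(X[...,0]-.573)<.03)&(abs(X[...,1]-.086)<.03)
v,u=np.nonzero(m);print("spot",m.sum(),X[m].mean(0),ray(b[0],u.mean(),v.mean(),.1045))
m=(hs[...,1]<40)&(abs(X[...,0]-.56)<.05)&(abs(X[...,1]-.04)<.05)
q=X[m&(X[...,2]>.09)];n=np.linalg.svd(q-q.mean(0),full_matrices=False)[2][2];print("lid z",np.percentile(q[:,2],[3,50,97]),n)
E
```

```text
[0.43868127 0.3159986  0.26777939] [0.50307397 0.33762639 0.41414808] [-0.25294494 -0.09031684 -0.96325579]
894 ((0.4367024898529053, 0.31677430868148804), (0.028363438323140144, 0.024026349186897278), 13.809626579284668) [[0.4242, 0.3056, 0.159], [0.439, 0.3175, 0.1661], [0.4509, 0.3288, 0.1702]]
stand 2627 ((0.4369919002056122, 0.3170570135116577), (0.06936882436275482, 0.07014031708240509), 18.019380569458008)
spot 35 [0.5720277  0.08603614 0.10508601] [0.5716794  0.08592718 0.1045    ]
lid z [0.10085513 0.10393696 0.10708521] [ 7.47627483e-04 -4.72203247e-03 -9.99988572e-01]
```

View pics/w1.png

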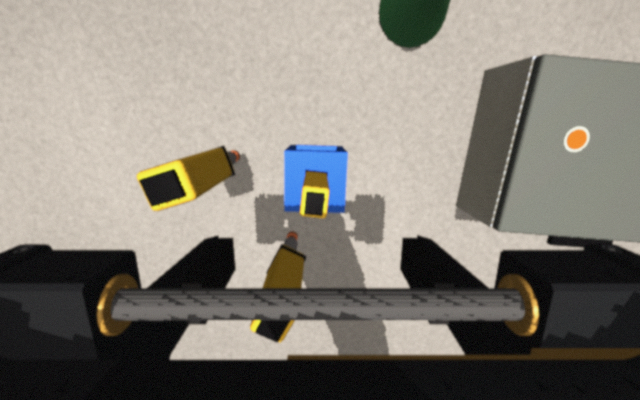

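View pics/s2.png

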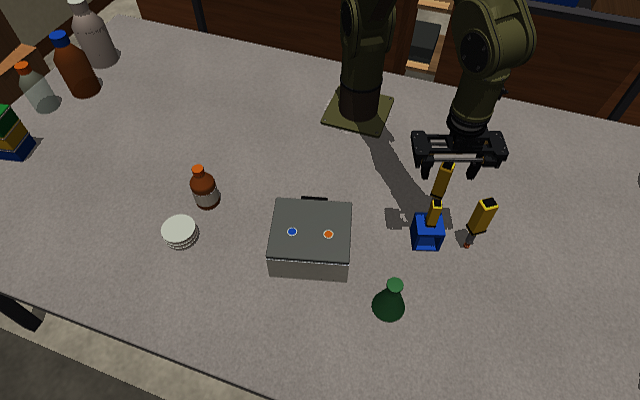

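The wrist view shows the probe in the stand at (315,200), between the open fingers. The taller look-alikes are at (185,175) and (280,290), and the orange spot is at (577,139). In the scene view the lid lies flat and shut, with its orange spot at (328,234).

step_arm(
  increments=[
    [[-0.2,0.1,-1],[0,0,-1.5]],
    [[0,0,-1.5],[0,0,-1.5]],
    [[0,0,-1.5],[0,0,0]],
    [[0,0,-1.5],[0,0,0]],
    [[0,0,-1.5],[0,0,0]],
    [[0,0,-1.5],[0,0,0]],
    [[0,0,-1.5],[0,0,0]],
    [[0,0,-1.4],[0,0,0]],
    [[0,0,-1],[0,0,0]],
    [[0,0,-0.4],[0,0,0]],
  ],
)

```text
clock: 8.2
tool_pos: [0.4356, 0.3174, 0.1384]
eef_rot: [0.989, 0.146, -0.001, 0.001]
contact_force: [0.4, 0.6, 0.4]
opening: 0.999
finger_force: 0.0
```

step_arm(
  increments=[
    [[0,0,0],[0,0,0]],
    [[0,0,0],[0,0,0]],
    [[0,0,0],[0,0,0]],
    [[0,0,0],[0,0,0]],
    [[0,0,0],[0,0,0]],
    [[0,0,0],[0,0,0]],
    [[0,0,0],[0,0,0]],
    [[0,0,0],[0,0,0]],
    [[0,0,0],[0,0,0]],
    [[0,0,0],[0,0,0]],
  ],
  fingers=0,
  grip_force=30,
)

```text
clock: 9.2
tool_pos: [0.4362, 0.3178, 0.1398]
eef_rot: [0.989, 0.146, -0.0, 0.0]
contact_force: [0.3, 0.4, 1.4]
opening: 0.272
finger_force: 29.3
```

step_arm(
  increments=[
    [[0,0,0.5],[0,0,0]],
    [[0,0,1],[0,0,0]],
    [[0,0,1.2],[0,0,0]],
    [[0,0,1.3],[0,0,0]],
    [[0,0,1.5],[0,0,0]],
    [[0,0,1.5],[0,0,0]],
    [[0,0,1.5],[0,0,0]],
    [[0,0,1.5],[0,0,0]],
    [[0,0,1.5],[0,0,0]],
    [[0,0,1],[0,0,0]],
  ],
)

```text
clock: 10.2
tool_pos: [0.4366, 0.318, 0.2668]
eef_rot: [0.989, 0.146, 0.001, -0.001]
contact_force: [0.2, 0.5, -1.7]
opening: 0.277
finger_force: 29.3
```

step_arm(
  increments=[
    [[0.7,-1.2,0],[0,0,0]],
    [[1.2,-2,0],[0,0,0]],
    [[1.4,-2.5,0],[0,0,0]],
    [[1.5,-2.5,0],[0,0,0]],
    [[1.5,-2.5,0],[0,0,0]],
    [[1.5,-2.5,0],[0,0,0]],
    [[1.5,-2.5,0],[0,0,0]],
    [[1.2,-2,0],[0,0,0]],
    [[0.8,-1.2,0],[0,0,0]],
    [[0.3,-0.6,0],[0,0,0]],
  ],
)

```text
clock: 11.2
tool_pos: [0.5528, 0.1205, 0.2643]
eef_rot: [0.99, 0.144, -0.0, 0.001]
contact_force: [-0.1, 0.5, -0.0]
opening: 0.274
finger_force: 29.3
```

```bash
cat > look.py <<'E'
from h import *
import sys
s=r.get_state();print(s["tool_pos"],s["contact_force"],s["opening"])
b=shot("scene");p=b[1];X=cloud(b[0],b[2]);hs=cv2.cvtColor(p,cv2.COLOR_RGB2HSV).astype(int);H,S,V=hs[...,0],hs[...,1],hs[...,2]
box=(abs(X[...,0]-.573)<.06)&(abs(X[...,1]-.086)<.06)
y=box&(H>19)&(H<32)&(S>130)&(V>50)&(X[...,2]>.11)
q=X[y];print("yellow",len(q))
for z in np.arange(.15,.26,.01):
    m=y&(abs(X[...,2]-z)<.005)
    if m.sum()>3: print(round(z,3),m.sum(),X[m].mean(0).round(4),X[m].max(0).round(4),X[m].min(0).round(4))
cv2.imwrite("pics/"+sys.argv[1],cv2.resize(p[130:290,230:430,::-1],None,fx=4,fy=4,interpolation=cv2.INTER_CUBIC)[:600])
E
python3 look.py s3.png; python3 -c "
from h import *
shot('wrist','w2.png')"
```

```text
[0.55280249 0.12048408 0.26425977] [-0.09844435  0.52668721 -0.03723518] 0.2743794078413967
yellow 271
0.21 4 [0.5679 0.1197 0.2072] [0.5699 0.1252 0.2084] [0.5665 0.114  0.2052]
0.22 23 [0.5671 0.1238 0.2209] [0.5706 0.1335 0.225 ] [0.5641 0.1132 0.2165]
0.23 28 [0.5667 0.1238 0.23  ] [0.5702 0.1341 0.2343] [0.5613 0.1125 0.2256]
0.24 29 [0.5669 0.1229 0.2399] [0.5704 0.1345 0.2447] [0.5615 0.1124 0.2352]
0.25 31 [0.5671 0.1225 0.2502] [0.5701 0.1337 0.2548] [0.5637 0.1117 0.2458]
0.26 30 [0.5667 0.1239 0.2599] [0.5697 0.1339 0.2637] [0.5605 0.1116 0.2556]
```

View pics/s3.png

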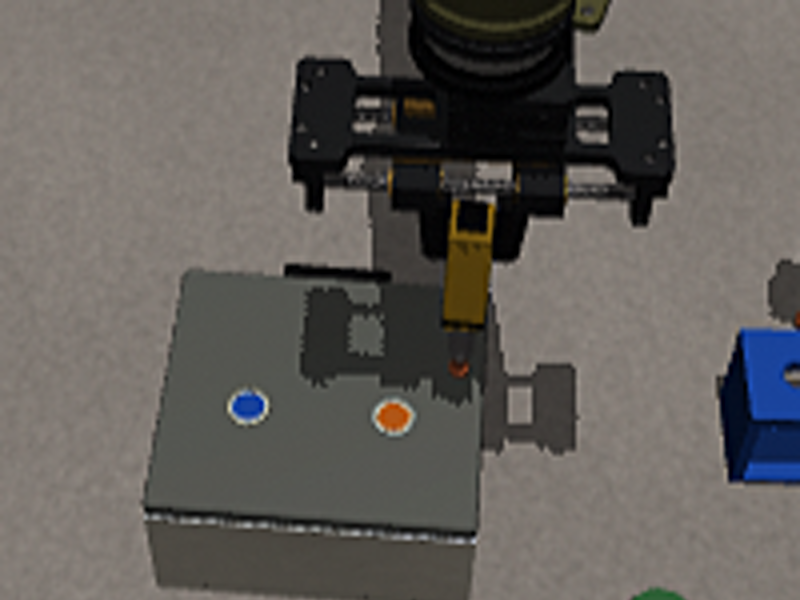

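View pics/w2.png

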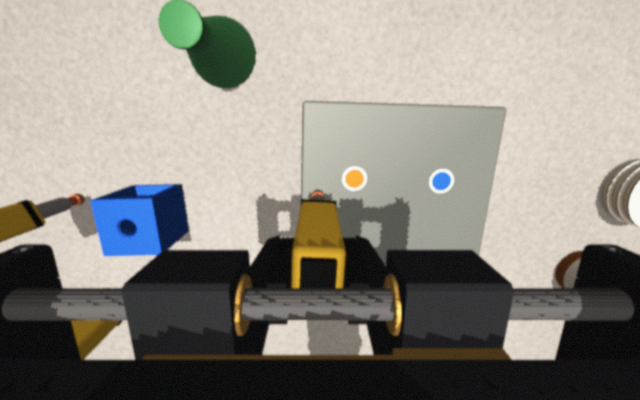

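The scene crop shows the probe held upright with its tip at (458,370), and the orange spot at (393,416). The wrist view shows the tip at (318,194) and the spot at (354,178), so the probe sits straight in the fingers and still has to move about 4 cm.

step_arm(
  increments=[
    [[0.3,-0.4,-0.2],[0,0,0]],
    [[0.3,-0.6,-0.4],[0,0,0]],
    [[0.3,-0.6,-0.4],[0,0,0]],
    [[0.3,-0.6,-0.4],[0,0,0]],
    [[0.3,-0.6,-0.4],[0,0,0]],
    [[0.3,-0.4,-0.4],[0,0,0]],
    [[0.1,-0.2,-0.4],[0,0,0]],
    [[0,0,-0.3],[0,0,0]],
    [[0,0,0],[0,0,0]],
    [[0,0,0],[0,0,0]],
  ],
)

```text
clock: 12.3
tool_pos: [0.5711, 0.0892, 0.2357]
eef_rot: [0.989, 0.146, -0.0, -0.0]
contact_force: [0.1, -0.4, -1.0]
opening: 0.276
finger_force: 29.3
```

```bash
python3 look.py s4.png; python3 - <<'E'
from h import *
c,p,d=shot('wrist','w3.png')
X=cloud(c,d);hs=cv2.cvtColor(p,cv2.COLOR_RGB2HSV).astype(int)
m=((hs[...,0]>5)&(hs[...,0]<22)&(hs[...,1]>150)&(hs[...,2]>120)&(X[...,2]<.112)&(X[...,2]>.09))
v,u=np.nonzero(m);print(m.sum(),u.mean(),v.mean(),u.min(),u.max(),v.min(),v.max())
v,u=v[:],u[:]
w=((hs[...,1]<60)&(hs[...,2]>200)&(X[...,2]<.112)&(X[...,2]>.095)&(np.hypot(X[...,0]-.572,X[...,1]-.086)<.02))
P=X[w|m][:,:2].astype(np.float32);print(cv2.minEnclosingCircle(P),len(P))
cv2.imwrite("pics/w3c.png",cv2.resize(p[100:260,230:430,::-1],None,fx=3,fy=3))
E
```

```text
[0.57114322 0.08923977 0.23573894] [ 0.07438586 -0.40856403 -0.97657527] 0.276094342400177
yellow 249
0.19 18 [0.5855 0.0915 0.1918] [0.5885 0.1026 0.195 ] [0.582  0.082  0.1888]
0.2 22 [0.585  0.0924 0.1992] [0.5881 0.1025 0.204 ] [0.581  0.0823 0.1953]
0.21 30 [0.5853 0.0922 0.2097] [0.5883 0.1025 0.2147] [0.5822 0.0815 0.205 ]
0.22 26 [0.5851 0.0928 0.2205] [0.5893 0.1031 0.225 ] [0.5807 0.0815 0.2154]
0.23 27 [0.5851 0.0917 0.2297] [0.5882 0.103  0.2349] [0.5806 0.0814 0.2253]
0.24 28 [0.5854 0.0929 0.2398] [0.5889 0.1032 0.2445] [0.5813 0.0821 0.2351]
0.25 36 [0.5852 0.0923 0.2499] [0.588  0.1028 0.2547] [0.5815 0.0807 0.2452]
0.26 60 [0.578  0.0902 0.2597] [0.5889 0.1023 0.2638] [0.558  0.0752 0.2555]
122 322.5327868852459 190.54918032786884 311 329 185 198
((0.5730882287025452, 0.0856647863984108), 0.013113133609294891) 293
```

View pics/w3c.png

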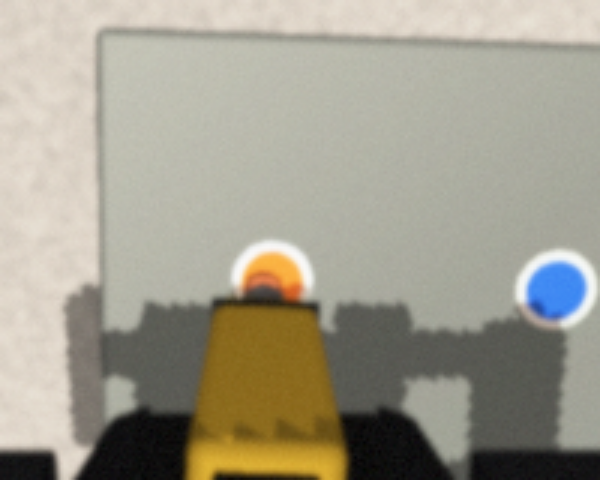

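The wrist crop shows the tip at about (263,288) just above the orange spot at (272,278); a shift of 2–3 mm will centre it.

step_arm(
  increments=[
    [[0.1,-0.2,0],[0,0,0]],
    [[0,0,-0.2],[0,0,0]],
    [[0,0,-0.2],[0,0,0]],
    [[0,0,-0.2],[0,0,0]],
    [[0,0,-0.2],[0,0,0]],
    [[0,0,-0.2],[0,0,0]],
    [[0,0,-0.1],[0,0,0]],
    [[0,0,-0.1],[0,0,0]],
    [[0,0,0],[0,0,0]],
    [[0,0,0],[0,0,0]],
  ],
)

```text
clock: 13.4
tool_pos: [0.5724, 0.0868, 0.2239]
eef_rot: [0.989, 0.146, 0.0, -0.0]
contact_force: [-1.3, -0.9, 0.7]
opening: 0.273
finger_force: 29.3
```

```bash
cat > f.py <<'E'
from h import *
F=[];Z=[]
for i in range(12):
    r.snapshot("top"); s=r.get_state();F.append(s["contact_force"]);Z.append(s["tool_pos"])
print(np.mean(F,0).round(2),np.std(F,0).round(2),np.mean(Z,0).round(4),s["clock"])
E
python3 f.py
```

```text
[-0.02  0.19  0.36] [0.49 0.43 0.68] [0.5723 0.0868 0.2238] 14.0
```

step_arm(
  increments=[
    [[0,-0.05,-0.1],[0,0,0]],
    [[0,0,-0.1],[0,0,0]],
    [[0,0,-0.1],[0,0,0]],
    [[0,0,-0.1],[0,0,0]],
    [[0,0,-0.1],[0,0,0]],
    [[0,0,-0.05],[0,0,0]],
    [[0,0,0],[0,0,0]],
    [[0,0,0],[0,0,0]],
    [[0,0,0],[0,0,0]],
    [[0,0,0],[0,0,0]],
  ],
)

```text
clock: 15.0
tool_pos: [0.5723, 0.0864, 0.2183]
eef_rot: [0.989, 0.146, 0.0, -0.0]
contact_force: [-0.3, 0.6, 2.2]
opening: 0.272
finger_force: 29.3
```

```bash
python3 f.py; python3 look.py s5.png
```

```text
[-0.69  1.1   2.11] [0.66 0.28 0.44] [0.5723 0.0863 0.2183] 15.6
[0.57225211 0.08627424 0.21823541] [-0.52410046  1.16398389  1.50230402] 0.2742519148556013
yellow 251
0.17 8 [0.5861 0.0893 0.1719] [0.589  0.0984 0.1745] [0.5826 0.08   0.1686]
0.18 26 [0.586  0.0901 0.1798] [0.5883 0.1004 0.1849] [0.5827 0.0801 0.1751]
0.19 25 [0.5862 0.0902 0.1904] [0.5895 0.1006 0.195 ] [0.5816 0.0801 0.1853]
0.2 22 [0.5863 0.0915 0.2003] [0.5896 0.1003 0.2045] [0.5816 0.0806 0.1953]
0.21 26 [0.5864 0.0899 0.2095] [0.5903 0.0998 0.2143] [0.5828 0.0804 0.2052]
0.22 28 [0.5866 0.0892 0.2197] [0.5891 0.0999 0.2243] [0.5817 0.0792 0.2154]
0.23 26 [0.5863 0.0899 0.2299] [0.5894 0.0994 0.2346] [0.5838 0.0797 0.2256]
0.24 68 [0.5798 0.0876 0.2417] [0.5889 0.0991 0.2448] [0.5583 0.0722 0.2353]
0.25 5 [0.58   0.0901 0.2459] [0.5839 0.0956 0.2475] [0.5688 0.0849 0.2453]
```

View pics/s5.png

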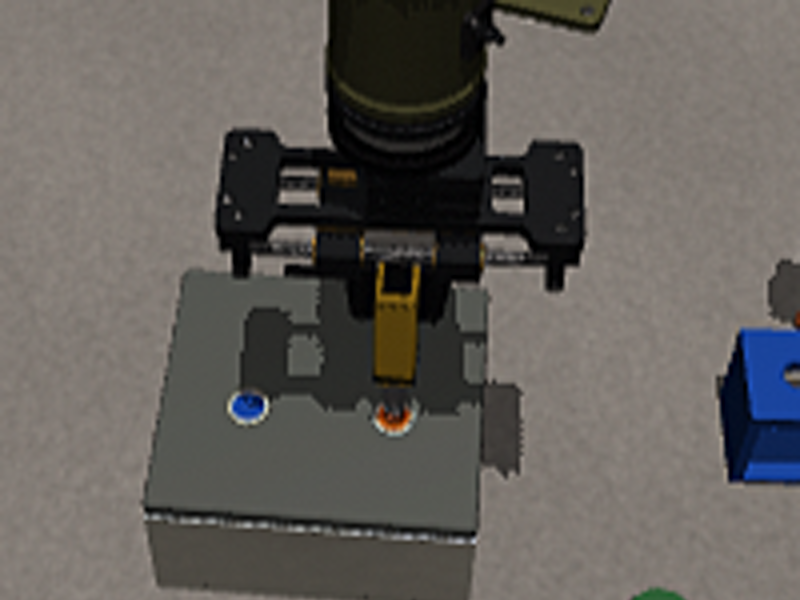

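The crop shows the copper tip on the orange spot at (393,415), with the probe upright. The net push is about 3 N and the probe is 6 mm below first contact, so the tip is in about half way.

```bash
python3 -c "
from plant import r
print(r.finish_job())"
```

```text
the job is handed in; nothing more can be done
None
```

I handed the job in with the lid shut and the probe still gripped upright on the orange spot, its tip pushed in about 6 mm of 12 (about 3 N) after about 16 s; no verdict came back.

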